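# Balance two oil filters in the tray on the shop scale

## Task

Pack the two large oil filters into the light cardboard tray on the counter scale: stand one upright in the middle of each of its two compartments, so that the load is even. Set them down gently, without dropping them, and do not let the tray tip or slide on the small scale platform. Leave the small filter where it is.

Things in the scene. Friction and masses are not known exactly. Their poses are not given: they have to be found in the camera images.
- tray: light (0.12 kg) cardboard tray, loose and level on a scale's platform (150 mm square, 60 mm high); its ends overhang, so a load near one end tips it. Outside 160 (x) by 280 (y) by 35 mm high; walls, floor, partition 4 mm. The partition (y = 0, 30 mm high) makes two compartments, 152 (x) by 134 (y) mm, centred at x = 0, y = +69 and -69 mm. Origin: centre of underside, 4 mm below inner floor; z up
- filter_a_center (a point): one of the two large spin-on oil filters, alike and interchangeable: plain white-painted metal cylinder standing upright, 58 mm diameter (50 mm in the top 18 mm, with dark ribs round it), 78 mm tall, 0.25 to 0.42 kg. The point is its centre, on the axis, half-way up (39 mm above its underside); z is up along the axis
- filter_b_center (a point): one of the two large spin-on oil filters, alike and interchangeable: plain white-painted metal cylinder standing upright, 58 mm diameter (50 mm in the top 18 mm, with dark ribs round it), 78 mm tall, 0.25 to 0.42 kg. The point is its centre, on the axis, half-way up (39 mm above its underside); z is up along the axis
- filter_small_center (a point): the small oil filter, not wanted: same look as the large ones but 42 mm diameter, 50 mm tall, standing upright on the counter. The point is its centre, half-way up (25 mm above its underside)
Things that resemble listed ones, but are neither listed nor needed, are in the scene too. Leave any turquoise look-alike of the part that bears filter_a_center alone.

How it is judged:
By the outcome, as a careful person would: the job done as asked, in the order asked, and still so for the second after the job is handed in, with the robot touching nothing.
It also fails if it takes over 59 s, if anything falls off the work surface, if the arm or the gripper's body presses on something with over 40 N, if the wrist force passes 120 N, or if a joint passes its speed limit or range.

## Robot

A 6-joint arm with a two-finger parallel gripper is mounted at the origin on the work surface. World frame = base frame: x ahead of the robot, y to its left, z up, the work surface at z = 0. Lengths are in m, angles in rad, forces in N, time in s.
With the tool pointing down it reaches from about 0.375 to 0.975 m from the base axis. Payload 3.8 kg.
Tool frame: the origin (TCP) lies at the very end of the fingers, on their centre line; the grasp point (between the pads) lies 19 mm behind it; z points along the fingers, y is the line along which they close (so a half turn about z gives the same grasp; the last joint's range is limited). The gripper opens to 85 mm and grips with 20 to 120 N. Pads are 22 mm wide; open, the fingers measure 114 mm over their backs; the gripper's body (76 mm by 85 mm) begins 54 mm behind the grasp point. The pads swing forward as they close: fully open they stand 13 mm farther back than shut.
Start: joints at [-1.173, 0.264, 1.604, -0, 1.274, -0.037], TCP at [0.284, -0.612, 0.199] pointing down, gripper open.
Joint ranges: [-2.63, 2.63], [-0.94, 2.18], [0.31, 2.57], [-1.31, 4.45], [0, 2.66], [-2.55, 2.55]. Speed limits (rad/s): [2.57, 2.57, 3.14, 3.14, 3.14, 3.14].

## Interface

Orientations are given as a rotation vector (axis times angle).
In Python, from workcell import read_state, read_camera, calibration, finish_job gives the robot as it stands.
- The arm moves only by the tool step_arm, never from a script. Its argument "commands" is a list of rows, each an object of numbers: "fingers": the gripper's target within -1 to 1 (shut at 1, half-way at 0, fully open at -1); "dx", "dy", "dz": the shift along the tool's x, y, z in m; "roll": the turn about the tool's z in degrees. In form: [{"fingers": .., "dx": .., "dy": .., "dz": .., "roll": ..}, ...]. A call has 1 to 8 rows; each row is the pose to reach, as a shift and turn from the pose commanded when the call began, along the tool's axes at that moment; what a row does not reach only later rows make up. A row lasts 1/8 s, in which the tool goes at most 62.5 mm and 10.7 degrees, less where a joint would pass 70% of its speed; a pose out of reach is approached as far as the arm can. A call with a gripper value outside its range is refused whole. The fingers move at their own pace and stop on an object; "squeeze" is the grip in N (left out, the last holds). Time passes only in rows, so rows that repeat a pose let the fingers close. It gives the time, the measured TCP pose, the force, the opening and the grip force at its end, in the units of the state.
- read_state(): the state, without advancing time (a new reading comes with each control period).
- read_camera(name): name is "side" or "top" or "wrist"; returns (picture, depth): 384x512x3 uint8, blue, green, red; 384x512 float32, m along the optical axis (not along the pixel's ray), 0 where there is no reading.
- calibration(name): a dict with "intrinsics" (3x3 intrinsics, pixels), "k1" (the pictures are not rectified: a ray, as slopes to the right and down, at radius r is drawn at 1 + k1 r^2 times it, then the intrinsics apply), "world_to_cam" (4x4, takes a point from world to camera coordinates). Camera axes: x right, y up, looking along -z (the intrinsics and any distortion apply to the point x, -y, -z); pixel columns grow to the right and rows downward; lengths in m; the calibration is good to about 2 mm. A picture is of the moment at which its call begins: read the wrist's pose just before it. calibration takes no time and is no camera call; for the wrist camera it gives the pose at the moment of the call.
- finish_job(): hands the job in; it is judged then, once.
The state is a dict: "time": time; "q": joint angles; "joint_vel": joint speeds; "joint_torque": joint torques, N m; "tool_pos": TCP position; "tcp_rot": TCP orientation; "wrist_force": force on the tool from outside, world axes, zero at the start; "torque": the same for the moment, N m; "width": opening from 0.0 (shut) to 1.0 (fully open); "grip_force": force on a finger pad.
Only numpy, scipy, OpenCV 4.12 (cv2) and the standard library are available. Lean on these libraries where they do the work, as an engineer would, in place of code of your own. Each camera call takes 0.05 s, during which the arm holds its last target. There are 200 camera calls.

## Working session

There is one attempt and no reset: what is moved stays moved. The work goes in short steps, Python scripts to look and compute and a tool call to move; the robot and the scene stay as the last step left them, time stands still between calls to the robot, and variables do not carry over. Pictures are saved under pics/ and viewed, at most 10 in all, crops included, and the job is handed in when it is done.

Besides the shell and the picture viewer there is one more tool, called after "Request:" as name([rows], argument=value, ...), one row to a line, values as JSON. step_arm: Moves the arm, as the interface text tells. Its arguments: {"type":"object","properties":{"commands":{"type":"array","items":{"type":"object","properties":{"fingers":{"type":"number"},"dx":{"type":"number"},"dy":{"type":"number"},"dz":{"type":"number"},"roll":{"type":"number"}}}},"squeeze":{"type":"number"}},"required":["commands"]}

```bash
ls; mkdir -p pics
cat > h.py <<'E'
import numpy as np,cv2
from workcell import *
def cloud(depth,c):
    K=np.array(c["intrinsics"]);T=np.linalg.inv(np.array(c["world_to_cam"]))
    v,u=np.mgrid[0:depth.shape[0],0:depth.shape[1]].astype(float)
    R=rays(u,v,c)
    P=R*depth[...,None]
    return P@T[:3,:3].T+T[:3,3]
def rays(u,v,c):
    K=np.array(c["intrinsics"]);k=c["k1"]
    a=(u-K[0,2])/K[0,0];b=(v-K[1,2])/K[1,1]
    rd=np.hypot(a,b);r=rd.copy()
    for _ in range(20): r=rd/(1+k*r*r)
    s=1/(1+k*r*r)
    return np.stack([a*s,-b*s,-np.ones_like(a)],-1)
def onplane(u,v,z,c):
    T=np.linalg.inv(np.array(c["world_to_cam"]))
    d=rays(np.array(u,float),np.array(v,float),c)@T[:3,:3].T;o=T[:3,3]
    return o+d*((z-o[2])/d[...,2])[...,None]
E
python3 - <<'E'
from h import *
s=read_state();print({k:np.round(v,3) for k,v in s.items()})
for n in("top","side"):
    im,d=read_camera(n);c=calibration(n);cv2.imwrite(f"pics/{n}0.png",im);np.savez(f"{n}0.npz",im=im,d=d)
    print(n,c["intrinsics"],c["k1"],np.round(np.linalg.inv(c["world_to_cam"]),3))
E
```

```text
pics
{'time': np.float64(0.0), 'q': array([-1.173,  0.265,  1.605, -0.   ,  1.274, -0.037]), 'joint_vel': array([-0.001,  0.001, -0.   , -0.001,  0.   ,  0.001]), 'joint_torque': array([ 1.0000e-03, -5.1511e+01, -3.6732e+01,  0.0000e+00,  1.3000e-02,
       -0.0000e+00]), 'tool_pos': array([ 0.284, -0.611,  0.198]), 'tcp_rot': array([-3.065e+00, -6.770e-01,  1.000e-03]), 'wrist_force': array([-0.856, -0.437,  0.959]), 'torque': array([ 0.055, -0.034, -0.007]), 'grip_force': np.float64(0.0), 'width': np.float64(1.006)}
top [[460.98565797   0.         249.8657883 ]
 [  0.         460.98565797 196.64789684]
 [  0.           0.           1.        ]] 0.006592854089238645 [[ 0.018  0.982 -0.188  0.316]
 [-1.     0.017 -0.008 -0.024]
 [-0.005  0.189  0.982  1.164]
 [ 0.     0.     0.     1.   ]]
side [[415.19861244   0.         253.50423571]
 [  0.         415.19861244 199.11827379]
 [  0.           0.           1.        ]] -0.11060356715616734 [[-0.918  0.309 -0.249  0.304]
 [-0.397 -0.705  0.588  0.563]
 [ 0.007  0.638  0.77   0.842]
 [ 0.     0.     0.     1.   ]]
```

View pics/top0.png

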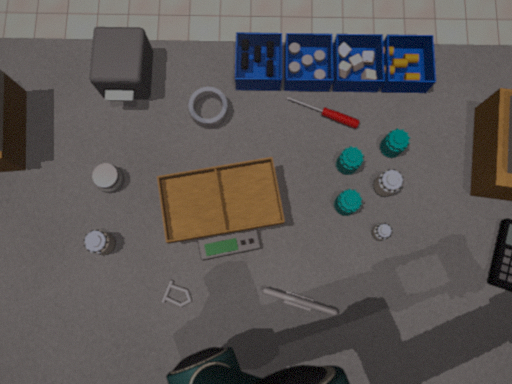

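View pics/side0.png

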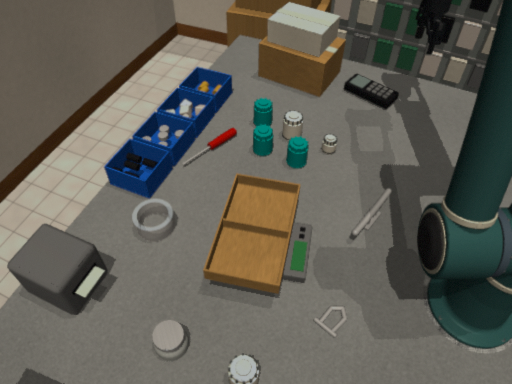

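The top view holds these look-alikes:
- White ribbed cylinders at (97,242) and (390,182), which look like the large filters.
- A small white ribbed one at (384,232).
- A plain, unribbed beige jar at (107,178).
- Turquoise cylinders at (397,143), (350,160) and (349,202).

The tray is at (221,200) and turned slightly. I choose (97,242) and (390,182), and will check both in a close crop.

Run:
```python
from h import *
z=np.load("top0.npz");im,d=z["im"],z["d"];c=calibration("top");P=cloud(d,c)
for n,(u,v) in dict(A=(97,242),B=(390,182),S=(384,232),jar=(107,178),t1=(397,143),t2=(350,160),t3=(349,202)).items():
    w=P[v-22:v+23,u-22:u+23].reshape(-1,3);zt=np.percentile(w[:,2],97)
    t=w[(w[:,2]>zt-.006)]
    (cx,cy),r=cv2.minEnclosingCircle(t[:,:2].astype(np.float32))
    print(n,"top z",zt.round(4),"centre",np.round([cx,cy],4),t.mean(0).round(4),"d",round(2*r,4),len(t))
# tray rim
h=P[...,2];m=((h>.083)&(h<.105)).astype(np.uint8);m[:150]=0;m[250:]=0;m[:,:150]=0;m[:,290:]=0
pts=P[m>0]
print("rim",len(pts),np.percentile(pts[:,2],[5,50,95]).round(4),cv2.minAreaRect(pts[:,:2].astype(np.float32)))
f=P[190:215,180:210].reshape(-1,3);print("floor",f.mean(0).round(4));f=P[185:205,240:265].reshape(-1,3);print(f.mean(0).round(4))
print("digits",P[246,220])
a=np.hstack([cv2.resize(im[v-40:v+40,u-40:u+40],(400,400),interpolation=cv2.INTER_CUBIC) for u,v in((97,220),(385,190))])
cv2.imwrite("pics/crop.png",a)
```

```text
A top z 0.0788 centre [0.3659 0.177 ] [0.4108 0.3431 0.0966] d 0.4149 324
B top z 0.0786 centre [ 0.454 -0.2  ] [ 0.5679 -0.3496  0.0972] d 0.4474 314
S top z 0.0494 centre [ 0.3873 -0.1919] [ 0.4484 -0.3296  0.087 ] d 0.3647 172
jar top z 0.058 centre [0.4554 0.1737] [0.5739 0.3415 0.0699] d 0.4845 469
t1 top z 0.0786 centre [ 0.5051 -0.2132] [ 0.6747 -0.3749  0.0836] d 0.5352 297
t2 top z 0.0792 centre [ 0.481  -0.1547] [ 0.6097 -0.2467  0.147 ] d 0.4211 294
t3 top z 0.0788 centre [ 0.4271 -0.1507] [ 0.5184 -0.2506  0.0978] d 0.3371 305
rim 1031 [0.0851 0.0939 0.0984] ((0.5156153440475464, 0.05708540230989456), (0.16133666038513184, 0.2805292308330536), 10.868913650512695)
floor [0.5101 0.1181 0.0704]
[ 0.5317 -0.02    0.0667]
digits [0.40867503 0.05631137 0.03105958]
```

View pics/crop.png

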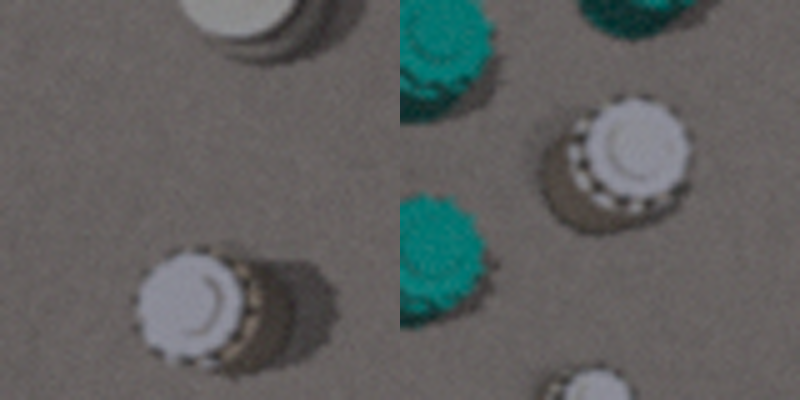

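Both chosen filters are white with dark ribs and large, at crop (190,305) on the left and (630,155) on the right. Next I refine the positions and leave out the stray depth readings.

```bash
cat >> h.py <<'E'
def R_now(s):return cv2.Rodrigues(np.array(s["tcp_rot"],float))[0]
def to(p,yaw=None):
    "shift in tool axes to world point p, and roll (deg) to bring tool y to yaw (mod 180)"
    s=read_state();R=R_now(s);out=R.T@(np.array(p)-s["tool_pos"])
    ya=np.degrees(np.arctan2(R[1,1],R[0,1]));print("t",round(s["time"],2),"tcp",np.round(s["tool_pos"],4),"shift mm",np.round(out*1000,1),"tool y deg",ya.round(1),"q6",np.degrees(s["q"][5]).round(1),end=" ")
    if yaw is not None: print("roll",round(-((yaw-ya+90)%180-90),1))
E
python3 - <<'E'
from h import *
z=np.load("top0.npz");im,d=z["im"],z["d"];c=calibration("top");P=cloud(d,c)
for n,(u,v,H) in dict(A=(97,242,.078),B=(390,182,.078),S=(384,232,.05),jar=(107,178,.058),t1=(397,143,.078),t2=(350,160,.078),t3=(349,202,.078)).items():
    w=P[v-18:v+19,u-18:u+19];m=(abs(w[...,2]-H)<.007)&(d[v-18:v+19,u-18:u+19]>0)
    k,l,st,ce=cv2.connectedComponentsWithStats(m.astype(np.uint8));i=1+st[1:,4].argmax();t=w[l==i]
    (cx,cy),r=cv2.minEnclosingCircle(t[:,:2].astype(np.float32))
    print(n,np.round([cx,cy],4),t.mean(0).round(4),"d",round(2*r,4),len(t))
to((.57,-.35,.2),30)
E
```

```text
A [0.4128 0.351 ] [0.4122 0.3497 0.0759] d 0.0551 363
B [ 0.5734 -0.3561] [ 0.5727 -0.3554  0.0759] d 0.0552 344
S [ 0.4526 -0.341 ] [ 0.4531 -0.3405  0.048 ] d 0.0393 171
jar [0.5773 0.3465] [0.5772 0.3462 0.0555] d 0.064 489
t1 [ 0.6766 -0.3794] [ 0.6766 -0.3774  0.0757] d 0.0582 342
t2 [ 0.6301 -0.2626] [ 0.6293 -0.2622  0.0759] d 0.056 337
t3 [ 0.5229 -0.2553] [ 0.5223 -0.255   0.0758] d 0.0554 353
t 0.1 tcp [ 0.2841 -0.6115  0.1982] shift mm [ 369.5 -116.7   -1.6] tool y deg -65.1 q6 -2.1 roll 84.9
```

```bash
python3 -c "
from h import *
to((.573,-.356,.16),22)"
```

```text
t 0.1 tcp [ 0.2841 -0.6115  0.1982] shift mm [ 369.7 -109.9   38.4] tool y deg -65.1 q6 -2.1 roll -87.1
```

Request:
step_arm([
  {"fingers":-1,"dx":0.046,"dy":-0.014,"dz":0.0,"roll":-10},
  {"fingers":-1,"dx":0.094,"dy":-0.028,"dz":0.0,"roll":-20},
  {"fingers":-1,"dx":0.142,"dy":-0.042,"dz":0.0,"roll":-30},
  {"fingers":-1,"dx":0.19,"dy":-0.056,"dz":0.0,"roll":-40},
  {"fingers":-1,"dx":0.238,"dy":-0.07,"dz":0.0,"roll":-50},
  {"fingers":-1,"dx":0.286,"dy":-0.084,"dz":0.0,"roll":-60},
  {"fingers":-1,"dx":0.334,"dy":-0.098,"dz":0.01,"roll":-70},
  {"fingers":-1,"dx":0.37,"dy":-0.11,"dz":0.02,"roll":-80},
], squeeze=40)

```text
time: 1.1
tool_pos: [0.5748, -0.3548, 0.1787]
tcp_rot: [-1.906, -2.497, -0.0]
wrist_force: [0.0, -0.3, 0.1]
width: 0.998
grip_force: 0.0
```

Request:
step_arm([
  {"fingers":-1,"roll":-7},
  {"fingers":-1,"roll":-7},
  {"fingers":-1,"roll":-7},
])

```text
invalid input
```

Run:
```python
from h import *
to((.573,-.356,.1),22)
c=calibration("wrist");im,d=read_camera("wrist");P=cloud(d,c);cv2.imwrite("pics/w1.png",im)
m=(abs(P[...,2]-.077)<.006)&(d>0)&(np.hypot(P[...,0]-.573,P[...,1]+.356)<.045)
t=P[m];print(len(t),t.mean(0).round(4) if len(t) else 0,cv2.minEnclosingCircle(t[:,:2].astype(np.float32)) if len(t) else 0)
```

```text
t 1.1 tcp [ 0.5748 -0.3548  0.1787] shift mm [-0.7 -2.1 78.7] tool y deg 15.3 q6 -49.1 roll -6.7
2134 [ 0.5713 -0.3564  0.0766] ((0.5713932514190674, -0.3577851951122284), 0.027738982811570168)
```

View pics/w1.png

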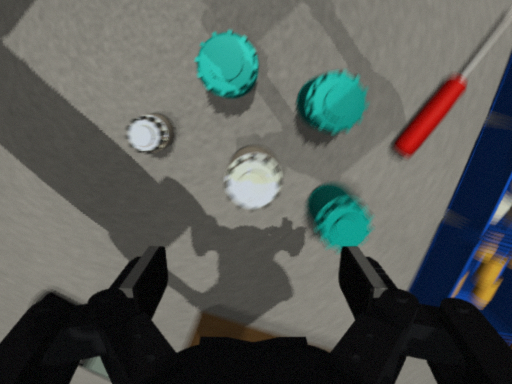

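The wrist view shows the white filter at (253,180), with clear room on both sides for the fingers. The turquoise ones are at (228,65), (335,103) and (342,217). The wrist measurement gives (0.572, -0.357), which agrees with the top camera to within 2 mm. I go down now.

Request:
step_arm([
  {"fingers":-1,"dx":-0.0015,"dy":-0.003,"dz":0.02,"roll":-7},
  {"fingers":-1,"dx":-0.0015,"dy":-0.003,"dz":0.045,"roll":-7},
  {"fingers":-1,"dx":-0.0015,"dy":-0.003,"dz":0.07,"roll":-7},
  {"fingers":-1,"dx":-0.0015,"dy":-0.003,"dz":0.095,"roll":-7},
  {"fingers":-1,"dx":-0.0015,"dy":-0.003,"dz":0.12,"roll":-7},
  {"fingers":-1,"dx":-0.0015,"dy":-0.003,"dz":0.14,"roll":-7},
  {"fingers":-1,"dx":-0.0015,"dy":-0.003,"dz":0.155,"roll":-7},
  {"fingers":-1,"dx":-0.0015,"dy":-0.003,"dz":0.155,"roll":-7},
], squeeze=40)

```text
time: 2.15
tool_pos: [0.5699, -0.3581, 0.0227]
tcp_rot: [-1.757, -2.601, 0.0]
wrist_force: [-0.1, 0.0, -0.3]
width: 0.999
grip_force: 0.0
```

Request:
step_arm([
  {"fingers":1,"dx":0,"dy":0,"dz":0,"roll":0},
  {"fingers":1,"dx":0,"dy":0,"dz":0,"roll":0},
  {"fingers":1,"dx":0,"dy":0,"dz":0,"roll":0},
  {"fingers":1,"dx":0,"dy":0,"dz":0,"roll":0},
  {"fingers":1,"dx":0,"dy":0,"dz":0,"roll":0},
  {"fingers":1,"dx":0,"dy":0,"dz":0,"roll":0},
], squeeze=40)

```text
time: 2.9
tool_pos: [0.5725, -0.3595, 0.0262]
tcp_rot: [1.757, 2.6, 0.0]
wrist_force: [1.9, 1.1, 5.1]
width: 0.566
grip_force: 41.8
```

The width reads 0.566, where a linear scale would give about 0.68 for 58 mm. I check the grip with a camera before lifting.

Run:
```python
from h import *
s=read_state();print({k:np.round(s[k],3) for k in("tool_pos","wrist_force","torque","width","grip_force")})
im,d=read_camera("side");w,dw=read_camera("wrist")
cv2.imwrite("pics/g1.png",np.hstack([cv2.resize(im[50:200,200:400],(400,300),interpolation=cv2.INTER_CUBIC),cv2.resize(w,(400,300))]))
```

```text
{'tool_pos': array([ 0.573, -0.359,  0.026]), 'wrist_force': array([1.86 , 1.074, 5.093]), 'torque': array([ 0.134, -0.059, -0.025]), 'width': np.float64(0.566), 'grip_force': np.float64(41.781)}
```

View pics/g1.png

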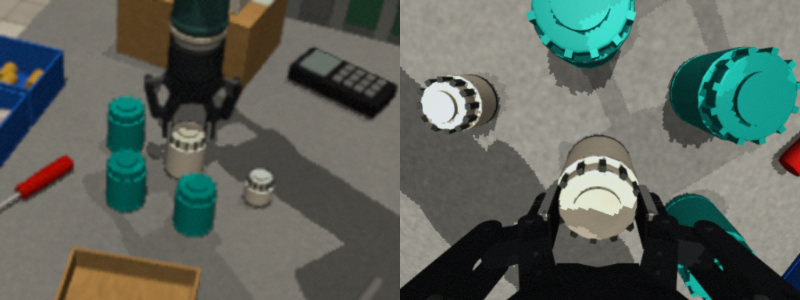

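The filter sits centred between the fingers, at (597,190) in the wrist half of the picture. Its body is gripped near the shoulder, so the width reading is probably nonlinear. I lift a little to test it.

Request:
step_arm([
  {"fingers":1,"dx":0,"dy":0,"dz":-0.01,"roll":0},
  {"fingers":1,"dx":0,"dy":0,"dz":-0.02,"roll":0},
  {"fingers":1,"dx":0,"dy":0,"dz":-0.035,"roll":0},
  {"fingers":1,"dx":0,"dy":0,"dz":-0.05,"roll":0},
  {"fingers":1,"dx":0,"dy":0,"dz":-0.05,"roll":0},
], squeeze=50)

```text
time: 3.62
tool_pos: [0.5726, -0.3599, 0.0771]
tcp_rot: [1.756, 2.599, -0.0]
wrist_force: [0.5, -1.0, -3.7]
width: 0.564
grip_force: 52.2
```

Run:
```python
from h import *
s=read_state();print({k:np.round(s[k],3) for k in("tool_pos","wrist_force","torque","width","grip_force")})
c=calibration("wrist");w,d=read_camera("wrist");P=cloud(d,c)
m=(d>0)&(np.hypot(P[...,0]-s["tool_pos"][0],P[...,1]-s["tool_pos"][1])<.022)&(P[...,2]>.09)&(P[...,2]<.16)
t=P[m];print(len(t),np.percentile(t[:,2],[5,25,50,75,95]).round(4))
t=t[abs(t[:,2]-np.median(t[:,2]))<.01];A=np.c_[t[:,:2]-t[:,:2].mean(0),np.ones(len(t))];print("plane",np.linalg.lstsq(A,t[:,2],rcond=None)[0].round(3))
im,_=read_camera("side");cv2.imwrite("pics/g2.png",np.hstack([cv2.resize(im[30:180,200:400],(400,300),interpolation=cv2.INTER_CUBIC),cv2.resize(w,(400,300))]))
to((.515-.0565+.07,-.0107,.19),10.9)
```

```text
{'tool_pos': array([ 0.573, -0.36 ,  0.077]), 'wrist_force': array([ 0.53 , -0.955, -3.732]), 'torque': array([-0.051,  0.045, -0.049]), 'width': np.float64(0.564), 'grip_force': np.float64(52.215)}
5668 [0.1258 0.1266 0.1277 0.1305 0.1312]
plane [-0.002 -0.005  0.128]
t 3.73 tcp [ 0.5712 -0.3589  0.0748] shift mm [ 338.9   90.4 -115.3] tool y deg 21.9 q6 -56.2 roll 11.0
```

View pics/g2.png

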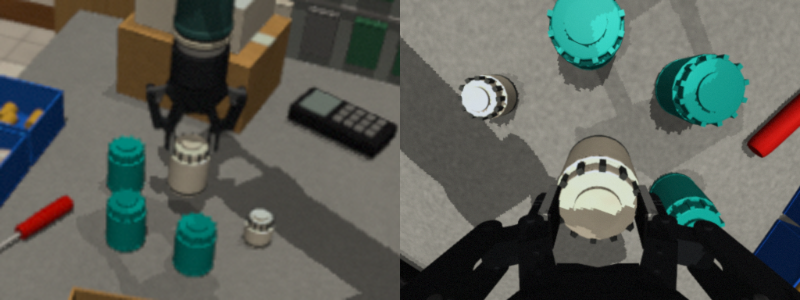

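The lift held. The filter is level, with its top at about 0.130, which matches the 50 mm lift, and the wrist shows about 4 N. I carry it over its compartment at (0.5286, -0.0107).

Request:
step_arm([
  {"fingers":1,"dx":0,"dy":0,"dz":-0.03,"roll":0},
  {"fingers":1,"dx":0.015,"dy":0.004,"dz":-0.06,"roll":0},
  {"fingers":1,"dx":0.04,"dy":0.011,"dz":-0.09,"roll":1},
  {"fingers":1,"dx":0.075,"dy":0.02,"dz":-0.11,"roll":2},
  {"fingers":1,"dx":0.115,"dy":0.031,"dz":-0.115,"roll":4},
  {"fingers":1,"dx":0.155,"dy":0.041,"dz":-0.115,"roll":5},
  {"fingers":1,"dx":0.195,"dy":0.052,"dz":-0.115,"roll":7},
  {"fingers":1,"dx":0.235,"dy":0.063,"dz":-0.115,"roll":9},
])

```text
time: 4.72
tool_pos: [0.5408, -0.1158, 0.1885]
tcp_rot: [-1.958, -2.455, 0.001]
wrist_force: [0.5, 0.6, -3.5]
width: 0.565
grip_force: 52.9
```

```bash
python3 -c "
from h import *
to((.5286,-.0107,.19),10.9)"
```

```text
t 4.72 tcp [ 0.5408 -0.1158  0.1885] shift mm [105.2  11.4  -1.4] tool y deg 12.8 q6 -27.5 roll 1.9
```

Request:
step_arm([
  {"fingers":1,"dx":0.03,"dy":0.003,"dz":0,"roll":1},
  {"fingers":1,"dx":0.06,"dy":0.006,"dz":0,"roll":2},
  {"fingers":1,"dx":0.085,"dy":0.009,"dz":0,"roll":2},
  {"fingers":1,"dx":0.1,"dy":0.011,"dz":0,"roll":2},
  {"fingers":1,"dx":0.105,"dy":0.011,"dz":0,"roll":2},
  {"fingers":1,"dx":0.105,"dy":0.011,"dz":0,"roll":2},
  {"fingers":1,"dx":0.105,"dy":0.011,"dz":0,"roll":2},
])

```text
time: 5.6
tool_pos: [0.5292, -0.0132, 0.1894]
tcp_rot: [2.001, 2.422, -0.0]
wrist_force: [0.4, -0.4, -2.7]
width: 0.561
grip_force: 52.9
```

```bash
cat > tray.py <<'E'
from h import *
im,d=read_camera("top");c=calibration("top");P=cloud(d,c);hs=cv2.cvtColor(im,cv2.COLOR_BGR2HSV)
m=((hs[...,0]>8)&(hs[...,0]<25)&(hs[...,1]>100)&(P[...,2]>.05)&(P[...,2]<.105)&(d>0));m[:140]=0;m[260:]=0;m[:,:140]=0;m[:,300:]=0
p=P[m];p=p[p[:,2]>.085]
print("tray rim",len(p),np.percentile(p[:,2],[5,50,95]).round(4),cv2.minAreaRect(p[:,:2].astype(np.float32)))
q=(p-[.5156,.0571,0]);y=q[:,:2]@[-.188,.982]
print("rim z by y end +/-:",np.median(p[y>.12,2]).round(4) if (y>.12).any() else None,np.median(p[y<-.12,2]).round(4) if (y<-.12).any() else None)
E
python3 tray.py; python3 -c "
from h import *
to((.5286,-.0107,.09),10.9)"
```

```text
tray rim 363 [0.086  0.0928 0.0982] ((0.5148618817329407, 0.05720601975917816), (0.15989451110363007, 0.27744388580322266), 10.72531795501709)
rim z by y end +/-: 0.094 0.0945
t 5.65 tcp [ 0.5292 -0.0132  0.1893] shift mm [ 2.6 -0.1 99.3] tool y deg 10.9 q6 -15.0 roll -0.0
```

The tray has not moved. I go down most of the way, then slowly to contact.

Request:
step_arm([
  {"fingers":1,"dx":0.002,"dy":0,"dz":0.015,"roll":0},
  {"fingers":1,"dx":0.002,"dy":0,"dz":0.035,"roll":0},
  {"fingers":1,"dx":0.002,"dy":0,"dz":0.055,"roll":0},
  {"fingers":1,"dx":0.002,"dy":0,"dz":0.07,"roll":0},
  {"fingers":1,"dx":0.002,"dy":0,"dz":0.08,"roll":0},
  {"fingers":1,"dx":0.002,"dy":0,"dz":0.086,"roll":0},
  {"fingers":1,"dx":0.002,"dy":0,"dz":0.09,"roll":0},
  {"fingers":1,"dx":0.002,"dy":0,"dz":0.09,"roll":0},
])

```text
time: 6.65
tool_pos: [0.5289, -0.0105, 0.0995]
tcp_rot: [2.0, 2.422, 0.0]
wrist_force: [0.2, 0.3, -3.9]
width: 0.564
grip_force: 52.9
```

Request:
step_arm([
  {"fingers":1,"dx":0,"dy":0,"dz":0.001,"roll":0},
  {"fingers":1,"dx":0,"dy":0,"dz":0.002,"roll":0},
  {"fingers":1,"dx":0,"dy":0,"dz":0.003,"roll":0},
  {"fingers":1,"dx":0,"dy":0,"dz":0.004,"roll":0},
  {"fingers":1,"dx":0,"dy":0,"dz":0.004,"roll":0},
])

```text
time: 7.28
tool_pos: [0.5286, -0.0105, 0.0953]
tcp_rot: [-2.0, -2.422, 0.0]
wrist_force: [-0.5, -0.6, -3.8]
width: 0.564
grip_force: 52.9
```

Request:
step_arm([
  {"fingers":1,"dx":0,"dy":0,"dz":0.001,"roll":0},
  {"fingers":1,"dx":0,"dy":0,"dz":0.002,"roll":0},
  {"fingers":1,"dx":0,"dy":0,"dz":0.002,"roll":0},
])

```text
time: 7.65
tool_pos: [0.5286, -0.0105, 0.0932]
tcp_rot: [-2.0, -2.422, 0.0]
wrist_force: [0.6, 0.1, -4.4]
width: 0.563
grip_force: 52.9
```

Request:
step_arm([
  {"fingers":1,"dx":0,"dy":0,"dz":0.001,"roll":0},
  {"fingers":1,"dx":0,"dy":0,"dz":0.001,"roll":0},
  {"fingers":1,"dx":0,"dy":0,"dz":0.001,"roll":0},
])

```text
time: 8.02
tool_pos: [0.5287, -0.0105, 0.0924]
tcp_rot: [-2.0, -2.423, 0.0]
wrist_force: [-0.1, -0.5, -4.2]
width: 0.562
grip_force: 52.9
```

Request:
step_arm([
  {"fingers":1,"dx":0,"dy":0,"dz":0.001,"roll":0},
  {"fingers":1,"dx":0,"dy":0,"dz":0.001,"roll":0},
  {"fingers":1,"dx":0,"dy":0,"dz":0.001,"roll":0},
])

```text
time: 8.4
tool_pos: [0.5287, -0.0105, 0.0914]
tcp_rot: [2.0, 2.423, 0.0]
wrist_force: [0.4, 0.5, -3.9]
width: 0.56
grip_force: 52.9
```

Request:
step_arm([
  {"fingers":1,"dx":0,"dy":0,"dz":0.001,"roll":0},
  {"fingers":1,"dx":0,"dy":0,"dz":0.001,"roll":0},
  {"fingers":1,"dx":0,"dy":0,"dz":0.001,"roll":0},
])

```text
time: 8.78
tool_pos: [0.5287, -0.0105, 0.0904]
tcp_rot: [2.0, 2.423, 0.0]
wrist_force: [0.8, 0.7, -3.7]
width: 0.559
grip_force: 53.1
```

Request:
step_arm([
  {"fingers":1,"dx":0,"dy":0,"dz":0.001,"roll":0},
  {"fingers":1,"dx":0,"dy":0,"dz":0.001,"roll":0},
  {"fingers":1,"dx":0,"dy":0,"dz":0.001,"roll":0},
])

```text
time: 9.15
tool_pos: [0.5289, -0.0105, 0.0902]
tcp_rot: [2.0, 2.422, 0.0]
wrist_force: [-2.0, 0.4, 5.5]
width: 0.56
grip_force: 53.9
```

Contact came at TCP 0.090, as predicted. I ease off and release gradually.

Request:
step_arm([
  {"fingers":1,"dx":0,"dy":0,"dz":-0.0007,"roll":0},
  {"fingers":-0.2,"dx":0,"dy":0,"dz":-0.0007,"roll":0},
  {"fingers":-0.3,"dx":0,"dy":0,"dz":-0.0007,"roll":0},
  {"fingers":-0.45,"dx":0,"dy":0,"dz":-0.0007,"roll":0},
  {"fingers":-0.6,"dx":0,"dy":0,"dz":-0.0007,"roll":0},
  {"fingers":-0.7,"dx":0,"dy":0,"dz":-0.0007,"roll":0},
  {"fingers":-0.7,"dx":0,"dy":0,"dz":-0.0007,"roll":0},
], squeeze=20)

```text
time: 10.02
tool_pos: [0.5287, -0.0105, 0.0901]
tcp_rot: [2.0, 2.423, 0.0]
wrist_force: [0.4, 0.3, -0.5]
width: 0.852
grip_force: 0.0
```

Request:
step_arm([
  {"fingers":-0.7,"dx":0,"dy":0,"dz":-0.01,"roll":0},
  {"fingers":-0.7,"dx":0,"dy":0,"dz":-0.025,"roll":0},
  {"fingers":-0.7,"dx":0,"dy":0,"dz":-0.045,"roll":0},
  {"fingers":-0.7,"dx":0,"dy":0,"dz":-0.07,"roll":0},
  {"fingers":-0.7,"dx":0,"dy":0,"dz":-0.1,"roll":0},
  {"fingers":-1,"dx":0,"dy":0,"dz":-0.13,"roll":0},
  {"fingers":-1,"dx":0,"dy":0,"dz":-0.14,"roll":0},
])

```text
time: 10.9
tool_pos: [0.5305, -0.0106, 0.2338]
tcp_rot: [1.997, 2.419, 0.005]
wrist_force: [0.9, -0.2, 0.3]
width: 0.999
grip_force: 0.0
```

```bash
python3 -c "
from h import *
to((.4125,.350,.2),10.9)"
```

```text
t 10.9 tcp [ 0.5305 -0.0106  0.2338] shift mm [376.5 -47.7  33. ] tool y deg 10.9 q6 -14.7 roll 0.0
```

Request:
step_arm([
  {"fingers":-1,"dx":0.04,"dy":-0.005,"dz":0,"roll":0},
  {"fingers":-1,"dx":0.09,"dy":-0.011,"dz":0,"roll":0},
  {"fingers":-1,"dx":0.145,"dy":-0.018,"dz":0,"roll":0},
  {"fingers":-1,"dx":0.2,"dy":-0.025,"dz":0,"roll":0},
  {"fingers":-1,"dx":0.255,"dy":-0.032,"dz":0,"roll":0},
  {"fingers":-1,"dx":0.31,"dy":-0.039,"dz":0.02,"roll":0},
  {"fingers":-1,"dx":0.355,"dy":-0.045,"dz":0.04,"roll":0},
  {"fingers":-1,"dx":0.376,"dy":-0.048,"dz":0.053,"roll":0},
])

```text
time: 11.9
tool_pos: [0.4085, 0.3513, 0.1755]
tcp_rot: [-1.997, -2.425, 0.003]
wrist_force: [0.3, -0.0, 0.4]
width: 1.003
grip_force: 0.0
```

```bash
python3 tray.py
python3 - <<'E'
from h import *
def circ(P,d,x,y,z):
    m=(abs(P[...,2]-z)<.006)&(d>0)&(np.hypot(P[...,0]-x,P[...,1]-y)<.045);t=P[m]
    print(len(t),t.mean(0).round(4),np.round(cv2.minEnclosingCircle(t[:,:2].astype(np.float32))[0],4))
im,d=read_camera("top");circ(cloud(d,calibration("top")),d,.5286,-.0107,.14)
c=calibration("wrist");w,dw=read_camera("wrist");circ(cloud(dw,c),dw,.4125,.35,.077)
cv2.imwrite("pics/p1.png",np.hstack([cv2.resize(im[130:280,60:310],(400,300),interpolation=cv2.INTER_CUBIC),cv2.resize(w,(400,300))]))
to((.4125,.35,.024),10.9)
E
```

```text
tray rim 884 [0.0864 0.094  0.0981] ((0.51554936170578, 0.056299373507499695), (0.1604149341583252, 0.2790760397911072), 10.883857727050781)
rim z by y end +/-: 0.0942 0.0952
397 [ 0.5295 -0.0085  0.1395] [ 0.5301 -0.0085]
2190 [0.4103 0.3523 0.0766] [0.4107 0.351 ]
t 12.05 tcp [0.409  0.3497 0.1757] shift mm [-1.000e-01  3.900e+00  1.517e+02] tool y deg 11.0 q6 26.8 roll 0.1
```

View pics/p1.png

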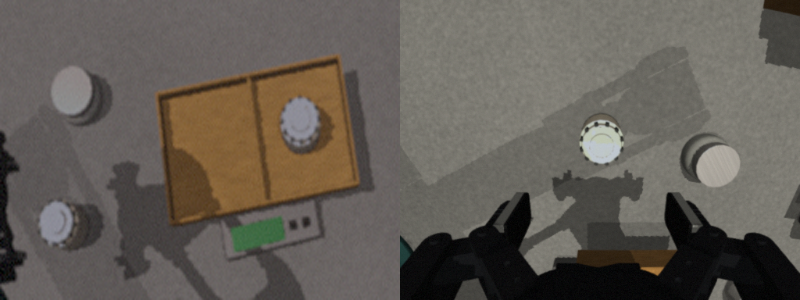

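The filter stands upright in the right-hand compartment at (300,122), and the tray is level and has not moved. The second filter is at (602,142) in the wrist half, with free space around it.

Request:
step_arm([
  {"fingers":-1,"dx":0.001,"dy":0.002,"dz":0.02,"roll":0},
  {"fingers":-1,"dx":0.001,"dy":0.002,"dz":0.045,"roll":0},
  {"fingers":-1,"dx":0.001,"dy":0.002,"dz":0.07,"roll":0},
  {"fingers":-1,"dx":0.001,"dy":0.002,"dz":0.095,"roll":0},
  {"fingers":-1,"dx":0.001,"dy":0.002,"dz":0.12,"roll":0},
  {"fingers":-1,"dx":0.001,"dy":0.002,"dz":0.14,"roll":0},
  {"fingers":-1,"dx":0.001,"dy":0.002,"dz":0.151,"roll":0},
  {"fingers":-1,"dx":0.001,"dy":0.002,"dz":0.151,"roll":0},
])

```text
time: 13.05
tool_pos: [0.4122, 0.3501, 0.0258]
tcp_rot: [-2.001, -2.422, 0.002]
wrist_force: [-0.0, -1.1, -0.3]
width: 1.002
grip_force: 0.0
```

Request:
step_arm([
  {"fingers":1,"dx":0,"dy":0,"dz":0,"roll":0},
  {"fingers":1,"dx":0,"dy":0,"dz":0,"roll":0},
  {"fingers":1,"dx":0,"dy":0,"dz":0,"roll":0},
  {"fingers":1,"dx":0,"dy":0,"dz":0,"roll":0},
  {"fingers":1,"dx":0,"dy":0,"dz":0,"roll":0},
  {"fingers":1,"dx":0,"dy":0,"dz":0,"roll":0},
], squeeze=50)

```text
time: 13.8
tool_pos: [0.4128, 0.3516, 0.0276]
tcp_rot: [2.0, 2.423, 0.003]
wrist_force: [-2.2, -0.8, 4.9]
width: 0.563
grip_force: 51.0
```

Request:
step_arm([
  {"fingers":1,"dx":0,"dy":0,"dz":-0.01,"roll":0},
  {"fingers":1,"dx":0,"dy":0,"dz":-0.03,"roll":0},
  {"fingers":1,"dx":0,"dy":0,"dz":-0.055,"roll":0},
  {"fingers":1,"dx":0,"dy":0,"dz":-0.085,"roll":0},
  {"fingers":1,"dx":0,"dy":0,"dz":-0.115,"roll":0},
  {"fingers":1,"dx":0,"dy":0,"dz":-0.145,"roll":0},
  {"fingers":1,"dx":0,"dy":0,"dz":-0.165,"roll":0},
  {"fingers":1,"dx":0,"dy":0,"dz":-0.165,"roll":0},
])

```text
time: 14.8
tool_pos: [0.4131, 0.3518, 0.1929]
tcp_rot: [2.0, 2.422, 0.006]
wrist_force: [-0.0, -0.4, -3.7]
width: 0.561
grip_force: 52.3
```

Run:
```python
from h import *
to((.5025,.1245,.19),10.9)
s=read_state();c=calibration("wrist");w,d=read_camera("wrist");P=cloud(d,c);z=s["tool_pos"][2]+.052
m=(d>0)&(np.hypot(P[...,0]-s["tool_pos"][0],P[...,1]-s["tool_pos"][1])<.024)&(abs(P[...,2]-z)<.03)
t=P[m];t=t[abs(t[:,2]-np.median(t[:,2]))<.01];A=np.c_[t[:,:2]-t[:,:2].mean(0),np.ones(len(t))];print(len(t),t[:,2].max()-s["tool_pos"][2],"plane",np.linalg.lstsq(A,t[:,2],rcond=None)[0].round(3))
```

```text
t 14.8 tcp [0.4131 0.3518 0.1929] shift mm [-240.1   44.7    2.7] tool y deg 10.9 q6 26.9 roll 0.0
6846 0.05862990102799104 plane [-0.009 -0.039  0.243]
```

The grip is good and the filter is level. I carry it over with its underside at about 0.165, so it clears the tray.

Request:
step_arm([
  {"fingers":1,"dx":-0.02,"dy":0.004,"dz":0,"roll":0},
  {"fingers":1,"dx":-0.055,"dy":0.01,"dz":0,"roll":0},
  {"fingers":1,"dx":-0.095,"dy":0.018,"dz":0,"roll":0},
  {"fingers":1,"dx":-0.135,"dy":0.025,"dz":0,"roll":0},
  {"fingers":1,"dx":-0.175,"dy":0.033,"dz":0,"roll":0},
  {"fingers":1,"dx":-0.21,"dy":0.039,"dz":0,"roll":0},
  {"fingers":1,"dx":-0.232,"dy":0.043,"dz":0,"roll":0},
  {"fingers":1,"dx":-0.24,"dy":0.045,"dz":0,"roll":0},
])

```text
time: 15.85
tool_pos: [0.501, 0.1216, 0.1894]
tcp_rot: [-2.002, -2.419, 0.004]
wrist_force: [0.5, 0.5, -3.5]
width: 0.562
grip_force: 52.2
```

Request:
step_arm([
  {"fingers":1,"dx":0,"dy":0,"dz":0,"roll":0},
  {"fingers":1,"dx":0,"dy":0,"dz":0,"roll":0},
  {"fingers":1,"dx":0,"dy":0,"dz":0,"roll":0},
])

```text
time: 16.23
tool_pos: [0.5014, 0.1246, 0.191]
tcp_rot: [-1.998, -2.424, -0.0]
wrist_force: [-0.4, -0.5, -3.5]
width: 0.562
grip_force: 52.2
```

```bash
python3 -c "
from h import *
to((.5025,.1245,.0916),10.9)"
```

```text
t 16.23 tcp [0.5014 0.1246 0.191 ] shift mm [-0.3  1.  99.4] tool y deg 11.0 q6 0.2 roll 0.1
```

Request:
step_arm([
  {"fingers":1,"dx":0,"dy":0.001,"dz":0.015,"roll":0},
  {"fingers":1,"dx":0,"dy":0.001,"dz":0.035,"roll":0},
  {"fingers":1,"dx":0,"dy":0.001,"dz":0.055,"roll":0},
  {"fingers":1,"dx":0,"dy":0.001,"dz":0.07,"roll":0},
  {"fingers":1,"dx":0,"dy":0.001,"dz":0.082,"roll":0},
  {"fingers":1,"dx":0,"dy":0.001,"dz":0.09,"roll":0},
  {"fingers":1,"dx":0,"dy":0.001,"dz":0.094,"roll":0},
  {"fingers":1,"dx":0,"dy":0.001,"dz":0.094,"roll":0},
])

```text
time: 17.23
tool_pos: [0.5029, 0.1241, 0.0972]
tcp_rot: [2.0, 2.422, 0.0]
wrist_force: [-0.5, 0.6, -2.2]
width: 0.558
grip_force: 52.3
```

Request:
step_arm([
  {"fingers":1,"dx":0,"dy":0,"dz":0.001,"roll":0},
  {"fingers":1,"dx":0,"dy":0,"dz":0.002,"roll":0},
  {"fingers":1,"dx":0,"dy":0,"dz":0.002,"roll":0},
])

```text
time: 17.6
tool_pos: [0.5028, 0.124, 0.0952]
tcp_rot: [2.0, 2.422, 0.0]
wrist_force: [-0.0, 0.4, -4.1]
width: 0.565
grip_force: 52.3
```

Request:
step_arm([
  {"fingers":1,"dx":0,"dy":0,"dz":0.001,"roll":0},
  {"fingers":1,"dx":0,"dy":0,"dz":0.001,"roll":0},
  {"fingers":1,"dx":0,"dy":0,"dz":0.001,"roll":0},
])

```text
time: 17.98
tool_pos: [0.5027, 0.124, 0.0941]
tcp_rot: [-2.0, -2.423, 0.0]
wrist_force: [-0.2, 0.1, -2.5]
width: 0.564
grip_force: 52.3
```

Request:
step_arm([
  {"fingers":1,"dx":0,"dy":0,"dz":0.001,"roll":0},
  {"fingers":1,"dx":0,"dy":0,"dz":0.0015,"roll":0},
  {"fingers":1,"dx":0,"dy":0,"dz":0.0015,"roll":0},
])

```text
time: 18.35
tool_pos: [0.5027, 0.124, 0.0925]
tcp_rot: [-2.0, -2.423, 0.0]
wrist_force: [-0.9, -0.1, -3.0]
width: 0.562
grip_force: 52.3
```

Request:
step_arm([
  {"fingers":1,"dx":0,"dy":0,"dz":0.0005,"roll":0},
  {"fingers":1,"dx":0,"dy":0,"dz":0.0007,"roll":0},
  {"fingers":1,"dx":0,"dy":0,"dz":0.0007,"roll":0},
])

```text
time: 18.73
tool_pos: [0.5027, 0.124, 0.0919]
tcp_rot: [-2.0, -2.423, 0.0]
wrist_force: [0.9, -0.3, -3.0]
width: 0.562
grip_force: 52.3
```

Request:
step_arm([
  {"fingers":1,"dx":0,"dy":0,"dz":0.0007,"roll":0},
  {"fingers":1,"dx":0,"dy":0,"dz":0.0007,"roll":0},
  {"fingers":1,"dx":0,"dy":0,"dz":0.0007,"roll":0},
])

```text
time: 19.1
tool_pos: [0.5028, 0.124, 0.0917]
tcp_rot: [2.0, 2.422, 0.0]
wrist_force: [-2.1, -0.8, 3.6]
width: 0.56
grip_force: 52.7
```

Request:
step_arm([
  {"fingers":1,"dx":0,"dy":0,"dz":0.0005,"roll":0},
  {"fingers":1,"dx":0,"dy":0,"dz":0.0005,"roll":0},
  {"fingers":1,"dx":0,"dy":0,"dz":0.0005,"roll":0},
])

```text
time: 19.48
tool_pos: [0.5028, 0.124, 0.0917]
tcp_rot: [2.0, 2.422, 0.0]
wrist_force: [-4.2, -0.8, 7.3]
width: 0.562
grip_force: 53.2
```

It touched at 0.0917. I ease off, release, and rise clear.

Request:
step_arm([
  {"fingers":1,"dx":0,"dy":0,"dz":-0.0008,"roll":0},
  {"fingers":-0.2,"dx":0,"dy":0,"dz":-0.0008,"roll":0},
  {"fingers":-0.3,"dx":0,"dy":0,"dz":-0.0008,"roll":0},
  {"fingers":-0.45,"dx":0,"dy":0,"dz":-0.0008,"roll":0},
  {"fingers":-0.6,"dx":0,"dy":0,"dz":-0.0008,"roll":0},
  {"fingers":-0.7,"dx":0,"dy":0,"dz":-0.0008,"roll":0},
  {"fingers":-0.7,"dx":0,"dy":0,"dz":-0.0008,"roll":0},
], squeeze=20)

```text
time: 20.35
tool_pos: [0.5028, 0.124, 0.0915]
tcp_rot: [2.0, 2.423, 0.0]
wrist_force: [0.1, -0.3, -0.0]
width: 0.851
grip_force: 0.0
```

Request:
step_arm([
  {"fingers":-0.7,"dx":0,"dy":0,"dz":-0.01,"roll":0},
  {"fingers":-0.7,"dx":0,"dy":0,"dz":-0.025,"roll":0},
  {"fingers":-0.7,"dx":0,"dy":0,"dz":-0.045,"roll":0},
  {"fingers":-0.7,"dx":0,"dy":0,"dz":-0.07,"roll":0},
  {"fingers":-0.7,"dx":0,"dy":0,"dz":-0.1,"roll":0},
  {"fingers":-1,"dx":0,"dy":0,"dz":-0.13,"roll":0},
  {"fingers":-1,"dx":0,"dy":0,"dz":-0.14,"roll":0},
])

```text
time: 21.22
tool_pos: [0.5045, 0.1244, 0.2352]
tcp_rot: [1.998, 2.42, 0.007]
wrist_force: [-0.4, -0.4, 0.6]
width: 1.0
grip_force: 0.0
```

Request:
step_arm([
  {"fingers":-1,"dx":0.04,"dy":0,"dz":0,"roll":0},
  {"fingers":-1,"dx":0.08,"dy":0,"dz":0,"roll":0},
  {"fingers":-1,"dx":0.12,"dy":0,"dz":0,"roll":0},
  {"fingers":-1,"dx":0.16,"dy":0,"dz":0,"roll":0},
  {"fingers":-1,"dx":0.2,"dy":0,"dz":0,"roll":0},
  {"fingers":-1,"dx":0.23,"dy":0,"dz":0,"roll":0},
  {"fingers":-1,"dx":0.24,"dy":0,"dz":0,"roll":0},
  {"fingers":-1,"dx":0.24,"dy":0,"dz":0,"roll":0},
])

```text
time: 22.22
tool_pos: [0.457, 0.3595, 0.2311]
tcp_rot: [1.999, 2.423, -0.002]
wrist_force: [-0.1, -0.4, 0.1]
width: 1.002
grip_force: 0.0
```

```bash
python3 tray.py
python3 - <<'E'
from h import *
im,d=read_camera("top");P=cloud(d,calibration("top"))
for x,y in((.5286,-.0107),(.5026,.1248)):
    t=P[(abs(P[...,2]-.14)<.006)&(d>0)&(np.hypot(P[...,0]-x,P[...,1]-y)<.045)];q=t[:,:2].mean(0)-[.5156,.0567]
    print(t.mean(0).round(4),"tray frame",np.round([q@[.982,.188],q@[-.188,.982]],4))
w,_=read_camera("side")
cv2.imwrite("pics/f.png",np.hstack([cv2.resize(im[130:280,60:310],(400,300),interpolation=cv2.INTER_CUBIC),cv2.resize(w,(400,300))]))
E
```

```text
tray rim 883 [0.0865 0.0941 0.0983] ((0.5154069066047668, 0.056554533541202545), (0.16024558246135712, 0.27953270077705383), 10.861166000366211)
rim z by y end +/-: 0.0946 0.0952
[ 0.5295 -0.0087  0.1398] tray frame [ 0.0013 -0.0668]
[0.5021 0.1234 0.1397] tray frame [-0.0007  0.068 ]
```

View pics/f.png

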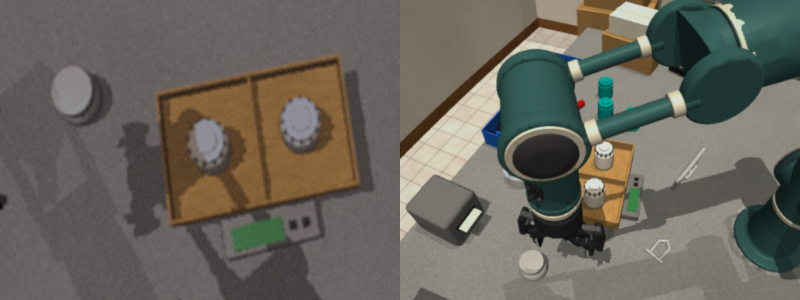

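Both filters stand upright at (208,143) and (300,122), within about 2 mm of the compartment centres. The tray is level and has not moved.

```bash
python3 -c "
from workcell import *
print(finish_job())"
```

```text
the job is handed in; nothing more can be done
None
```

Both large filters stand upright in the middle of their compartments (within about 2 mm), the tray is level and unmoved, the small filter was left alone, and the job was handed in at about 22 s.

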